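# Stir the bead bath and start it

### The arm

A 7-joint arm with a two-finger parallel gripper is mounted at the origin on a cart in front of the work surface, level with it; the furniture and walls round the work are solid. World frame = base frame: x ahead of the robot, y to its left, z up, the work surface at z = 0. Lengths are in m, angles in rad, forces in N, time in s.
With the tool pointing down it reaches from about 0.425 to 0.925 m from the base axis. Payload 6.8 kg.
Tool frame: the origin (TCP) lies on the mounting face of the last link; the fingertips stand 173 mm ahead of it and the grasp point (between the pads) lies 155 mm ahead of it; z points along the fingers, y is the line along which they close (so a half turn about z gives the same grasp; the last joint's range is limited). The gripper opens to 85 mm and grips with 20 to 120 N. Pads are 22 mm wide; open, the fingers measure 114 mm over their backs; the gripper's body (76 mm by 85 mm) begins 54 mm behind the grasp point. The pads swing forward as they close: fully open they stand 13 mm farther back than shut.
Start: joints at [1.024, 0.477, 0.022, 1.555, -0.011, 1.109, -0.083], TCP at [0.287, -0.611, 0.405] pointing down, gripper open.
Joint ranges: [-2.96, 2.96], [-0.34, 2.1], [-1.41, 1.46], [0.24, 2.44], [-1.37, 4.51], [0.17, 1.92], [-2.96, 2.96]. Speed limits (rad/s): [2.39, 2.39, 3.14, 3.14, 3.14, 3.14, 3.14].

### API

Orientations are given as a rotation vector (axis times angle).
In Python, from bench import r gives the robot as it stands.
- The arm moves only by the tool arm_command, never from a script. Its argument "plan" is a list of rows, each an object of numbers: "claw": the closure, from 0 (fully open) to 1 (shut); "tx", "ty", "tz": the shift along the tool's x, y, z in m; "ax", "ay", "az": the turn, a rotation vector about the tool's x, y, z in degrees. A call has exactly 10 rows; each row shifts and turns the commanded pose from where the row before left it, along the tool's axes as they then stand; what a row does not reach is not made up. A row lasts 1/12 s, in which the tool goes at most 41.7 mm and 7.16 degrees, less where a joint would pass 70% of its speed; a pose out of reach is approached as far as the arm can. A call is refused whole if a number of a shift passes 0.0417 or a number of a turn 7.16, either way. A call with a gripper value outside its range is refused whole. The fingers move at their own pace and stop on an object; "squeeze" is the grip in N (left out, the last holds). Time passes only in rows, so rows that do not move let the fingers close, or fill a call up. It gives the time, the measured TCP pose, the force, the opening and the grip force at its end, in the units of the state.
- r.get_obs(): the state, without advancing time (a new reading comes with each control period).
- r.grab_frame(name): name is "scene" or "top"; returns the picture (480x640x3 uint8, red, green, blue); there is no depth.
- r.camera_model(name): a dict with "fx", "fy", "cx", "cy" (pixels), "position" and "orientation" of the camera in the world. Camera axes: x right, y up, looking along -z (the intrinsics and any distortion apply to the point x, -y, -z); pixel columns grow to the right and rows downward; lengths in m; the calibration is good to about 2 mm. A picture is of the moment at which its call begins. camera_model takes no time and is no camera call.
- r.hand_in(): hands the job in; it is judged then, once.
Trained networks look in the newest picture that a camera, given by its name, has taken for a name from the list of things; names that differ only in an ending like _2 or _b are one class to them, and where a whole thing is asked for, a point or a joint stands for the part that bears it (a point fixed in the world has none). Each returns a list of dicts, best first, with "confidence" (0 to 1); they miss things now and then, are a little off and sometimes report something else, mostly with a low value. They report only what shows in the picture. A call takes as long as a camera call. They do not tell look-alikes from the thing itself.
- r.boxes_of(target, camera): "location" ([x, y, z] in m, in the coordinates of the camera as it stood for that picture, good to about 4 mm: the middle of the surface that is visible of it).
- r.tip_of(target, camera): "location" ([x, y, z] in m, in the coordinates of the camera as it stood for that picture, good to about 4 mm: a listed point, or the origin of a listed thing).
The state is a dict: "clock": time; "joints": joint angles; "qvel": joint speeds; "tau": joint torques, N m; "tcp_pos": TCP position; "orientation": TCP orientation; "contact_force": force on the tool from outside, world axes, zero at the start; "moment": the same for the moment, N m; "grip_width": finger opening in m; "gripper_force": force on a finger pad.
Only numpy, scipy, OpenCV 4.12 (cv2) and the standard library are available. Lean on these libraries where they do the work, as an engineer would, in place of code of your own. Each camera call takes 0.05 s, during which the arm holds its last target. There are 200 camera calls.

### The job

Get the bead bath ready and start it: take the stirrer and stir the metal beads round inside the well until every single bead lies clearly elsewhere than where it was, keeping them all in the well, then stand the stirrer upright on the desk again and let go. After that press the round key on the sloping console firmly, straight into its face with about 12 N for a good second, without crushing it, and release it. Keep off the two square keys, do not knock the stirrer over and leave the other things on the desk where they are.

Things in the scene. Friction and masses are not known exactly. Their poses are not given: they have to be found in the camera images.
- bath: The bead bath: a round white-walled well fixed to the desk, outer radius 71 mm, 52 mm high, open at the top. Inside: radius about 60 mm, flat floor 15 mm above the desk. Origin: centre of its underside, on the desk; z up.
- well_floor (a point): Centre of the well's inner floor (15 mm above the desk, 37 mm below the rim).
- stirrer: The stirrer, a loose upright tool that stands by itself on its round foot: steel foot of diameter 28 mm and 16 mm high, thin steel stem (10 mm), black round handle of diameter 17 mm from 60 to 115 mm above its underside; 115 mm tall in all, 0.13 kg. Origin: centre of the foot's underside; z runs up along the stem.
- controller: The control console, a wedge fixed to the desk: 120 mm deep (x), 150 mm wide (y), 22 mm high at the front edge and 59 mm at the back. Origin: centre of its underside; its -x side is the low front, +y its left, z up. Its top face slopes up from front to back by 0.30 rad (17 degrees), so the outward normal of the face is (-0.296, 0, 0.955) in its frame. The face has a dark display strip near the top and, in one row below it, three grey keys 46 mm apart: two square, one round.
- key_spot (a point): Point on the sloping face of the console under the centre of the round key, the rightmost of the three (controller frame: -15, -46, +36 mm). The round key is a disc of diameter 36 mm whose top stands proud of the face at this point by 1.5 to 7.5 mm; how much differs every time and is not measured. It is a stiff, nearly travelless membrane key that gives about 1 mm for every 9 N, pressed square to the face: it responds at 8 N and its dome is crushed at 25 N.
- square_key_1: The left square key, 28 x 28 mm, 2.5 mm proud of the sloping face. Origin: its centre.
- square_key_2: The middle square key, like the left one.
- bead_1_center (a point): Centre of a loose metal bead, a smooth slippery ball of diameter 24 mm and 18 g. The five beads lie on the well's floor in a ring of radius about 36 mm round its centre, which is free. A bead pushed straight outward can be pinched between foot and wall; pushed along the wall it rolls on; if the beads jam, go round the other way.
- bead_2_center (a point): Centre of another such bead.
- bead_3_center (a point): Centre of another such bead.
- bead_4_center (a point): Centre of another such bead.
- bead_5_center (a point): Centre of another such bead.
- dropper_bottle: Bystander: dropper bottle, amber with a rubber bulb, 37 x 37 x 106 mm, loose on the desk. Origin: centre of its underside.
- carton_objective: Bystander: small upright carton, 37 x 50 x 72 mm, loose on the desk. Origin: centre of its underside.
- objective_case: Bystander: round black case, diameter 37, height 48 mm, loose on the desk. Origin: centre of its underside.
- fibre_box: Bystander: flat carton, 63 x 90 x 30 mm, loose on the desk. Origin: centre of its underside.
Things that resemble listed ones, but are neither listed nor needed, are in the scene too. What is shaped like the part that bears bead_2_center but blue or yellow is not meant.

How it is judged:
On the way, in this order (a step that is already met when the one before it is completed fails the run):
1. with the stirrer's foot down in the well, every bead has been shifted by more than half its width (12 mm) from where it lay, all at one time (horizontal distance between stirrer and well_floor below 0.06 m and height (world z) of stirrer below 0.045 m and distance of each of bead_1_center, bead_2_center, bead_3_center, bead_4_center, bead_5_center from where it was at the start of the episode above 0.012 m), for 0.05 s.
2. the stirrer stands upright on the desk, released (height (world z) of stirrer between -0.006 and 0.006 m and angle between stirrer's own z axis and vertical below 0.12 rad and linear speed of stirrer below 0.03 m/s and contact force between the fingers and stirrer below 0.2 N), for 0.2 s.
3. the round key is pressed with more than 8 N for half a second (contact force between round_key and anything else above 8 N), for 0.5 s.
At the end, for the whole second after the job is handed in: The stirrer stands upright (within 0.12 rad) on the desk, its foot within 6 mm of desk height, still and released; all five beads are in the well; nothing presses the round key (all of step 2 and horizontal distance between each of bead_1_center, bead_2_center, bead_3_center, bead_4_center, bead_5_center and well_floor below 0.06 m and contact force between round_key and anything else below 0.5 N); the robot touches nothing.
It fails at once if the round key is crushed: pressed with more than 25 N (contact force between round_key and anything else above 25 N).
It fails at once if a square key is pressed (more than 3 N) (contact force between any of square_key_1, square_key_2 and anything else above 3 N).
It fails at once if a bead leaves the well (horizontal distance between any of bead_1_center, bead_2_center, bead_3_center, bead_4_center, bead_5_center and well_floor above 0.072 m).
It fails at once if the stirrer is tipped over (more than 0.9 rad) (angle between stirrer's own z axis and vertical above 0.9 rad).
It fails at once if a bystander is moved by more than 20 mm (distance of any of dropper_bottle, carton_objective, objective_case, fibre_box from where it was at the start of the episode above 0.02 m).
It also fails if it takes over 61 s, if anything falls off the work surface, if the arm or the gripper's body presses on something with over 40 N, if the wrist force passes 120 N, or if a joint passes its speed limit or range.

## Working session

There is one attempt and no reset: what is moved stays moved. The work goes in short steps, Python scripts to look and compute and a tool call to move; the robot and the scene stay as the last step left them, time stands still between calls to the robot, and variables do not carry over. Pictures are saved under pics/ and viewed, at most 10 in all, crops included, and the job is handed in when it is done.

Besides the shell and the picture viewer there is one more tool, called after ">>>" by a JSON object that holds its "fn" and its "kwargs". arm_command: Moves the arm, as the interface text tells. Its arguments: {"type":"object","properties":{"plan":{"type":"array","items":{"type":"object","properties":{"claw":{"type":"number"},"tx":{"type":"number"},"ty":{"type":"number"},"tz":{"type":"number"},"ax":{"type":"number"},"ay":{"type":"number"},"az":{"type":"number"}}}},"squeeze":{"type":"number"}},"required":["plan"]}

```bash
mkdir -p pics; cat > h.py <<'E'
import numpy as np,cv2
from scipy.spatial.transform import Rotation as R
from bench import r
def Rm(o):
    o=np.array(o,float)
    return R.from_rotvec(o) if o.size==3 else (R.from_matrix(o) if o.size==9 else R.from_quat(o))
def w(loc,cam):
    m=r.camera_model(cam); return Rm(m["orientation"]).apply(loc)+np.array(m["position"])
def find(t,cam,f="tip_of"):
    return [(np.round(w(d["location"],cam),3).tolist(),round(d["confidence"],2)) for d in getattr(r,f)(t,cam)]
def snap(cam,fn=None):
    im=r.grab_frame(cam)
    if fn: cv2.imwrite("pics/"+fn,im[:,:,::-1])
    return im
def proj(p,cam):
    m=r.camera_model(cam); c=Rm(m["orientation"]).inv().apply(np.array(p)-m["position"])
    return m["cx"]+m["fx"]*c[0]/-c[2], m["cy"]-m["fy"]*c[1]/-c[2]
E
python3 - <<'E'
from h import *
o=r.get_obs(); print(o)
for c in("scene","top"):
    snap(c,c+"0.png"); print(c,r.camera_model(c))
    for t in "well_floor stirrer controller key_spot square_key_1 bead_1_center dropper_bottle carton_objective objective_case fibre_box bath".split(): print(t,find(t,c))
E
```

```text
{'clock': 0.0, 'joints': array([ 1.02389309,  0.47779893,  0.02235271,  1.556453  , -0.01148647,
        1.10928593, -0.08305967]), 'qvel': array([ 6.92997920e-05,  5.85339807e-04, -1.45310324e-04,  3.90198577e-04,
        2.29959437e-05, -2.04229572e-03,  6.45025182e-05]), 'tau': array([-1.01455626e-03, -5.96454477e+01,  1.60795771e+00, -2.81199807e+01,
        1.25427192e-02,  9.27262532e-03,  1.21506559e-05]), 'tcp_pos': array([ 0.28666128, -0.61080261,  0.40372581]), 'orientation': array([-3.06457047e+00, -6.83462988e-01,  8.53075453e-04]), 'contact_force': array([-0.76049166, -0.88760426, -0.20651696]), 'moment': array([ 0.04149891,  0.00415132, -0.05681163]), 'gripper_force': 0.0, 'grip_width': 0.0854345097380811}
scene {'fx': 578.9091142629741, 'fy': 578.9091142629741, 'cx': 320.4143796012985, 'cy': 243.28353253653026, 'position': array([-0.08579247, -0.60271555,  0.46497195]), 'orientation': array([ 1.09022347, -0.41176944, -0.62327763])}
well_floor [([0.464, 0.099, 0.014], 0.73)]
stirrer [([0.591, 0.182, -0.001], 0.67)]
controller [([0.445, 0.28, 0.002], 0.66)]
key_spot [([0
[... 619 characters left out ...]
07122, -0.05086092, -1.55811597])}
well_floor [([0.471, 0.091, 0.02], 0.73), ([0.435, 0.284, 0.04], 0.56)]
stirrer [([0.597, 0.181, -0.001], 0.62), ([0.474, 0.091, 0.019], 0.61)]
controller [([0.446, 0.277, 0.007], 0.95)]
key_spot [([0.739, 0.133, 0.001], 0.65), ([0.436, 0.232, 0.037], 0.64)]
square_key_1 [([0.434, 0.283, 0.035], 0.66), ([0.716, 0.223, -0.001], 0.22)]
bead_1_center [([0.437, 0.091, 0.028], 0.52), ([0.694, 0.035, 0.0], 0.43)]
dropper_bottle [([0.741, 0.135, 0.003], 0.61)]
carton_objective [([0.716, 0.222, -0.0], 0.61)]
objective_case [([0.694, 0.032, -0.001], 0.75), ([0.741, 0.132, -0.002], 0.71)]
fibre_box [([0.423, -0.151, 0.002], 0.91)]
bath [([0.471, 0.095, 0.001], 0.65)]
```

View pics/top0.png

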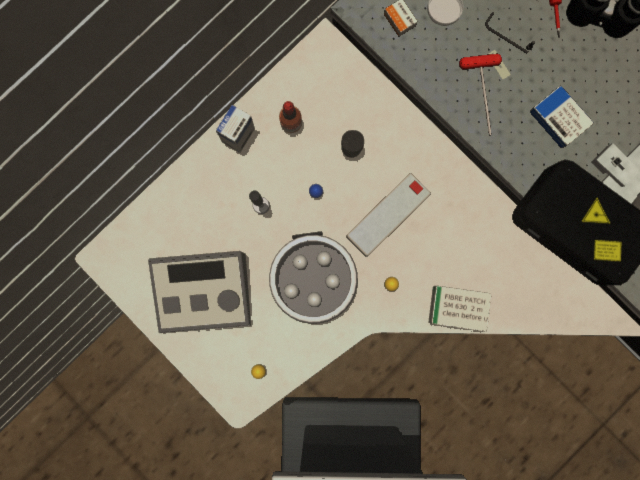

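View pics/scene0.png

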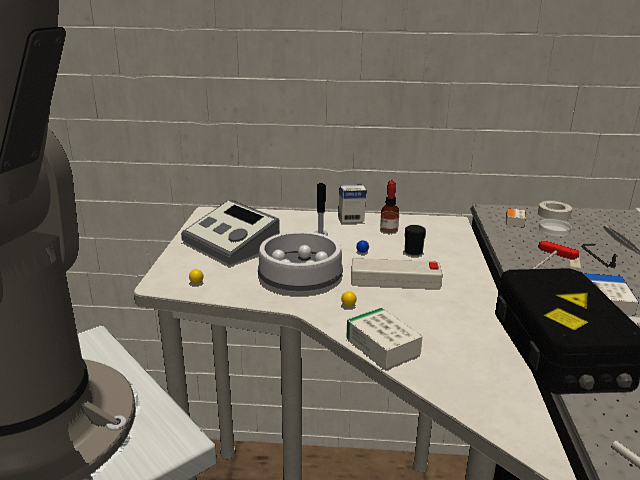

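The images show the console on the left (keys at top-view px 172/199/229, round key rightmost), the bath at (314,279) with 5 grey beads, the stirrer at (260,203), and blue and yellow decoy balls on the desk. Next I refine these by pixels.

```bash
cat >> h.py <<'E'
def ray(u,v,cam):
    m=r.camera_model(cam); d=np.array([(u-m["cx"])/m["fx"],-(v-m["cy"])/m["fy"],-1.]); return np.array(m["position"]),Rm(m["orientation"]).apply(d)
def atz(u,v,z,cam="top"):
    p,d=ray(u,v,cam); return (p+d*(z-p[2])/d[2])[:2]
def beads(im,c=(.470,.0945)):
    hsv=cv2.cvtColor(im,cv2.COLOR_RGB2HSV); g=cv2.GaussianBlur(cv2.cvtColor(im,cv2.COLOR_RGB2GRAY),(3,3),0)
    k=cv2.HoughCircles(cv2.resize(g,None,fx=4,fy=4,interpolation=cv2.INTER_CUBIC),cv2.HOUGH_GRADIENT,1,60,param1=80,param2=14,minRadius=25,maxRadius=36)
    out=[]
    for u,v,_ in (k[0] if k is not None else []):
        p=atz(u/4,v/4,.027)
        if np.linalg.norm(p-np.array(c))<.056: out.append(np.round(p,3).tolist())
    return out
E
python3 - <<'E'
from h import *
im=cv2.imread("pics/top0.png")[:,:,::-1].copy()
print(beads(im))
g=cv2.resize(cv2.cvtColor(im,cv2.COLOR_RGB2GRAY),None,fx=2,fy=2)
k=cv2.HoughCircles(g,cv2.HOUGH_GRADIENT,1,200,param1=80,param2=30,minRadius=70,maxRadius=95)
print([(c/2,atz(c[0]/2,c[1]/2,.052)) for c in k[0]])
for q in((172,305),(199,302),(229,300)): print("key",atz(*q,.038))
print("stirrer top",atz(255,194,.115),"foot",atz(264,211,.008), proj([.594,.1815,.115],"top"),proj([.594,.1815,0],"top"),proj([.594,.1815,.115],"scene"),proj([.594,.1815,0],"scene"))
o=r.get_obs(); print(Rm(o["orientation"]).as_matrix().round(3))
cv2.imwrite("pics/crop0.png",cv2.resize(im[170:340,140:370,::-1],None,fx=3,fy=3,interpolation=cv2.INTER_CUBIC))
E
```

```text
[]
[(array([311.75, 279.25,  43.9 ], dtype=float32), array([0.46988459, 0.09557101]))]
key [0.42584209 0.32124771]
key [0.43121995 0.27760484]
key [0.43504725 0.22908553]
stirrer top [0.59631871 0.18206098] foot [0.58433234 0.17791202] (np.float64(255.34076459564142), np.float64(195.52419429308082)) (np.float64(262.4192817479625), np.float64(205.92627471065902)) (np.float64(321.90320894035773), np.float64(184.1486335889838)) (np.float64(321.32273595020706), np.float64(239.90696156042463))
[[ 0.905  0.425  0.   ]
 [ 0.425 -0.905 -0.   ]
 [-0.     0.    -1.   ]]
```

View pics/crop0.png

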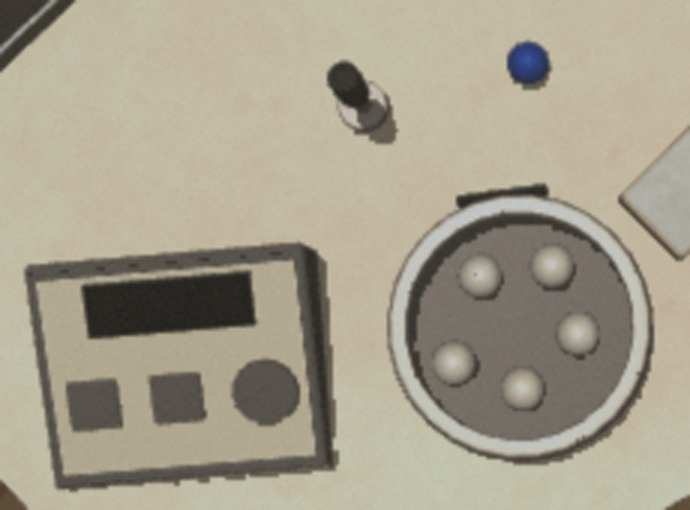

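>>> {"fn": "arm_command", "kwargs": {"plan": [{"az":6.28,"tz":0.02,"claw":0},{"az":6.28,"tz":0.02,"claw":0},{"az":6.28,"tz":0.02,"claw":0},{"az":6.28,"tz":0.02,"claw":0},{"tx":0.0145,"ty":-0.037,"claw":0},{"tx":0.0145,"ty":-0.037,"claw":0},{"tx":0.0145,"ty":-0.037,"claw":0},{"tx":0.0145,"ty":-0.037,"claw":0},{"tx":0.0145,"ty":-0.037,"claw":0},{"tx":0.0145,"ty":-0.037,"claw":0}]}}

```text
invalid input at $.plan[0]: expected keys claw, tx, ty, tz, ax, ay, az
```

>>> {"fn": "arm_command", "kwargs": {"plan": [{"tx":0.0145,"ty":-0.037,"claw":0},{"tx":0.0145,"ty":-0.037,"claw":0},{"tx":0.0145,"ty":-0.037,"claw":0},{"tx":0.0145,"ty":-0.037,"claw":0},{"tx":0.0145,"ty":-0.037,"claw":0},{"tx":0.0145,"ty":-0.037,"claw":0},{"tx":0.0145,"ty":-0.037,"claw":0},{"tx":0.0145,"ty":-0.037,"claw":0},{"tx":0.0145,"ty":-0.037,"claw":0},{"tx":0.0145,"ty":-0.037,"claw":0}]}}

```text
invalid input at $.plan[0]: expected keys claw, tx, ty, tz, ax, ay, az
```

```bash
python3 - <<'E'
from h import *
P=np.array([atz(140+u/3,170+v/3,.027) for u,v in((481,276),(553,267),(578,333),(523,388),(454,362))]); c=np.array([.470,.0950])
print(P.round(3),np.linalg.norm(P-c,axis=1).round(3),np.degrees(np.arctan2(*(P-c).T[::-1])).round(),P.mean(0)); np.save("b0.npy",P)
o=r.get_obs();print(o["tcp_pos"],o["joints"].round(2),Rm(o["orientation"]).as_matrix().round(3).tolist())
E
```

```text
[[0.498 0.115]
 [0.504 0.076]
 [0.468 0.062]
 [0.438 0.091]
 [0.451 0.129]] [0.035 0.039 0.033 0.033 0.039] [  35.  -30.  -94. -173.  119.] [0.47178799 0.09453543]
[ 0.28675795 -0.61108152  0.40472458] [ 1.02  0.48  0.02  1.56 -0.01  1.11 -0.08] [[0.905, 0.425, 0.0], [0.425, -0.905, -0.0], [-0.0, 0.0, -1.0]]
```

>>> {"fn": "arm_command", "kwargs": {"plan": [{"claw":0,"tx":0,"ty":0,"tz":0.02,"ax":0,"ay":0,"az":6.28},{"claw":0,"tx":0,"ty":0,"tz":0.02,"ax":0,"ay":0,"az":6.28},{"claw":0,"tx":0,"ty":0,"tz":0.02,"ax":0,"ay":0,"az":6.28},{"claw":0,"tx":0,"ty":0,"tz":0.02,"ax":0,"ay":0,"az":6.28},{"claw":0,"tx":0.0145,"ty":-0.037,"tz":0,"ax":0,"ay":0,"az":0},{"claw":0,"tx":0.0145,"ty":-0.037,"tz":0,"ax":0,"ay":0,"az":0},{"claw":0,"tx":0.0145,"ty":-0.037,"tz":0,"ax":0,"ay":0,"az":0},{"claw":0,"tx":0.0145,"ty":-0.037,"tz":0,"ax":0,"ay":0,"az":0},{"claw":0,"tx":0.0145,"ty":-0.037,"tz":0,"ax":0,"ay":0,"az":0},{"claw":0,"tx":0.0145,"ty":-0.037,"tz":0,"ax":0,"ay":0,"az":0}]}}

```text
clock: 2.03
tcp_pos: [0.3741, -0.3873, 0.3249]
orientation: [3.141, 0.0, 0.001]
contact_force: [1.0, -0.4, -0.2]
grip_width: 0.0855
gripper_force: 0.0
```

>>> {"fn": "arm_command", "kwargs": {"plan": [{"claw":0,"tx":0.0145,"ty":-0.037,"tz":0,"ax":0,"ay":0,"az":0},{"claw":0,"tx":0.0145,"ty":-0.037,"tz":0,"ax":0,"ay":0,"az":0},{"claw":0,"tx":0.0145,"ty":-0.037,"tz":0,"ax":0,"ay":0,"az":0},{"claw":0,"tx":0.0145,"ty":-0.037,"tz":0,"ax":0,"ay":0,"az":0},{"claw":0,"tx":0.0145,"ty":-0.037,"tz":0,"ax":0,"ay":0,"az":0},{"claw":0,"tx":0.0145,"ty":-0.037,"tz":0,"ax":0,"ay":0,"az":0},{"claw":0,"tx":0.0145,"ty":-0.037,"tz":0,"ax":0,"ay":0,"az":0},{"claw":0,"tx":0.0145,"ty":-0.037,"tz":0,"ax":0,"ay":0,"az":0},{"claw":0,"tx":0.0145,"ty":-0.037,"tz":0,"ax":0,"ay":0,"az":0},{"claw":0,"tx":0.0145,"ty":-0.037,"tz":0,"ax":0,"ay":0,"az":0}]}}

```text
clock: 2.87
tcp_pos: [0.519, -0.0171, 0.3251]
orientation: [3.142, 0.0, 0.001]
contact_force: [0.7, -0.7, 0.1]
grip_width: 0.0855
gripper_force: 0.0
```

>>> {"fn": "arm_command", "kwargs": {"plan": [{"claw":0,"tx":0.0125,"ty":-0.033,"tz":0,"ax":0,"ay":0,"az":0},{"claw":0,"tx":0.0125,"ty":-0.033,"tz":0,"ax":0,"ay":0,"az":0},{"claw":0,"tx":0.0125,"ty":-0.033,"tz":0,"ax":0,"ay":0,"az":0},{"claw":0,"tx":0.0125,"ty":-0.033,"tz":0,"ax":0,"ay":0,"az":0},{"claw":0,"tx":0.0125,"ty":-0.033,"tz":0,"ax":0,"ay":0,"az":0},{"claw":0,"tx":0.0125,"ty":-0.033,"tz":0,"ax":0,"ay":0,"az":0},{"claw":0,"tx":0,"ty":0,"tz":0.02,"ax":0,"ay":0,"az":0},{"claw":0,"tx":0,"ty":0,"tz":0.02,"ax":0,"ay":0,"az":0},{"claw":0,"tx":0,"ty":0,"tz":0.02,"ax":0,"ay":0,"az":0},{"claw":0,"tx":0,"ty":0,"tz":0.018,"ax":0,"ay":0,"az":0}]}}

```text
clock: 3.7
tcp_pos: [0.5934, 0.1793, 0.2456]
orientation: [3.141, 0.001, -0.0]
contact_force: [0.1, 0.2, 0.1]
grip_width: 0.0857
gripper_force: 0.0
```

```bash
python3 - <<'E'
from h import *
im=snap("scene"); im2=snap("top"); o=r.get_obs(); print(o["tcp_pos"],o["contact_force"])
a=cv2.resize(im[110:260,260:400,::-1],(560,600)); b=cv2.resize(im2[140:260,200:320,::-1],(240,240)); b=cv2.copyMakeBorder(b,0,360,0,0,0)
cv2.imwrite("pics/g1.png",np.hstack([a,b]))
E
```

```text
[0.59227731 0.1786246  0.24378581] [ 0.2051824  -0.40274039 -0.44537324]
```

View pics/g1.png

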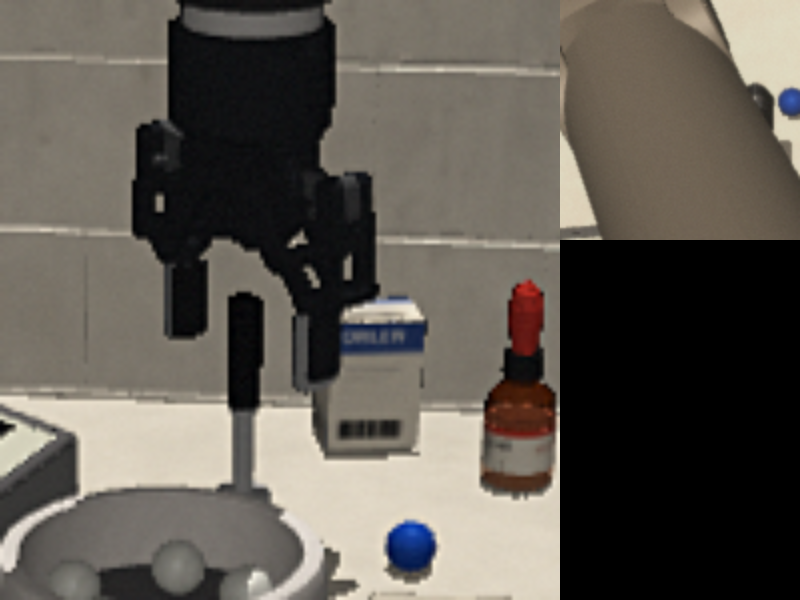

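The stirrer handle is between the open fingers (crop px 245,340), about 2 mm left of their middle. I'll correct that and close.

>>> {"fn": "arm_command", "kwargs": {"plan": [{"claw":0,"tx":0.0015,"ty":-0.0025,"tz":0,"ax":0,"ay":0,"az":0},{"claw":0.6,"tx":0,"ty":0,"tz":0,"ax":0,"ay":0,"az":0},{"claw":0.65,"tx":0,"ty":0,"tz":0,"ax":0,"ay":0,"az":0},{"claw":0.7,"tx":0,"ty":0,"tz":0,"ax":0,"ay":0,"az":0},{"claw":0.75,"tx":0,"ty":0,"tz":0,"ax":0,"ay":0,"az":0},{"claw":0.8,"tx":0,"ty":0,"tz":0,"ax":0,"ay":0,"az":0},{"claw":0.9,"tx":0,"ty":0,"tz":0,"ax":0,"ay":0,"az":0},{"claw":1,"tx":0,"ty":0,"tz":0,"ax":0,"ay":0,"az":0},{"claw":1,"tx":0,"ty":0,"tz":0,"ax":0,"ay":0,"az":0},{"claw":1,"tx":0,"ty":0,"tz":0,"ax":0,"ay":0,"az":0}], "squeeze": 35}}

```text
clock: 4.63
tcp_pos: [0.5952, 0.1815, 0.2471]
orientation: [-3.142, -0.0, -0.001]
contact_force: [-0.8, -1.2, 4.2]
grip_width: 0.0157
gripper_force: 35.1
```

>>> {"fn": "arm_command", "kwargs": {"plan": [{"claw":1,"tx":0,"ty":0,"tz":-0.02,"ax":0,"ay":0,"az":0},{"claw":1,"tx":0,"ty":0,"tz":-0.03,"ax":0,"ay":0,"az":0},{"claw":1,"tx":0,"ty":0,"tz":-0.03,"ax":0,"ay":0,"az":0},{"claw":1,"tx":-0.02,"ty":0.0145,"tz":0,"ax":0,"ay":0,"az":0},{"claw":1,"tx":-0.026,"ty":0.018,"tz":0,"ax":0,"ay":0,"az":0},{"claw":1,"tx":-0.026,"ty":0.018,"tz":0,"ax":0,"ay":0,"az":0},{"claw":1,"tx":-0.026,"ty":0.018,"tz":0,"ax":0,"ay":0,"az":0},{"claw":1,"tx":-0.026,"ty":0.018,"tz":0,"ax":0,"ay":0,"az":0},{"claw":1,"tx":0,"ty":0,"tz":0,"ax":0,"ay":0,"az":0},{"claw":1,"tx":0,"ty":0,"tz":0,"ax":0,"ay":0,"az":0}]}}

```text
clock: 5.47
tcp_pos: [0.4697, 0.0938, 0.3265]
orientation: [3.141, -0.002, -0.002]
contact_force: [-0.5, -0.2, 0.3]
grip_width: 0.0158
gripper_force: 35.0
```

```bash
python3 - <<'E'
from h import *
im=snap("scene"); o=r.get_obs(); print(o["tcp_pos"],o["contact_force"],o["joints"].round(2)); print(find("stirrer","scene"))
snap("top"); print(find("stirrer","top"))
cv2.imwrite("pics/g2.png",cv2.resize(im[110:310,220:380,::-1],(480,600)))
print(proj([.471,.095,.08],"scene"),proj([.471,.095,.015],"scene"))
E
```

```text
[0.47096284 0.09482238 0.3268147 ] [ 0.07009259  0.55198847 -0.67542756] [-0.19  0.27 -0.16  2.08  0.06  0.8  -1.96]
[([0.466, 0.094, 0.079], 0.95)]
[]
(np.float64(299.78152095711863), np.float64(231.72933062856515)) (np.float64(300.004368663814), np.float64(266.3494103324358))
```

View pics/g2.png

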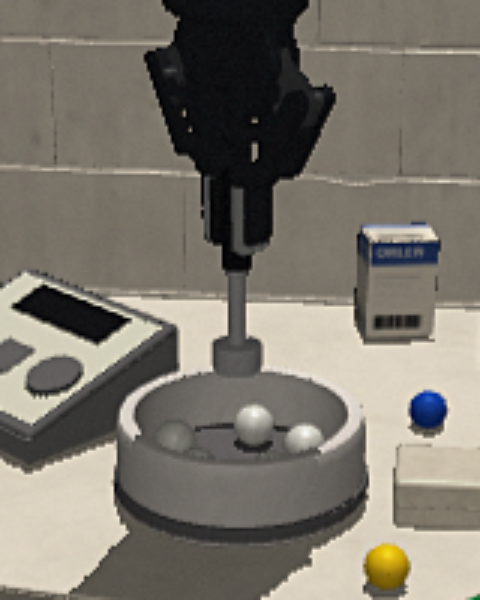

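The foot hangs upright over the middle of the well (crop px 237,372). I'll lower it and begin the sweep.

>>> {"fn": "arm_command", "kwargs": {"plan": [{"claw":1,"tx":0,"ty":0,"tz":0.02,"ax":0,"ay":0,"az":0},{"claw":1,"tx":0,"ty":0,"tz":0.02,"ax":0,"ay":0,"az":0},{"claw":1,"tx":0,"ty":0,"tz":0.02,"ax":0,"ay":0,"az":0},{"claw":1,"tx":0,"ty":0,"tz":0,"ax":0,"ay":0,"az":0},{"claw":1,"tx":0.0026,"ty":-0.0097,"tz":0,"ax":0,"ay":0,"az":0},{"claw":1,"tx":0.0026,"ty":-0.0097,"tz":0,"ax":0,"ay":0,"az":0},{"claw":1,"tx":0.0026,"ty":-0.0097,"tz":0,"ax":0,"ay":0,"az":0},{"claw":1,"tx":-0.0078,"ty":-0.001,"tz":0,"ax":0,"ay":0,"az":0},{"claw":1,"tx":-0.0078,"ty":0.001,"tz":0,"ax":0,"ay":0,"az":0},{"claw":1,"tx":-0.0072,"ty":0.003,"tz":0,"ax":0,"ay":0,"az":0}]}}

```text
clock: 6.5
tcp_pos: [0.4552, 0.1216, 0.2672]
orientation: [-3.141, -0.003, -0.001]
contact_force: [3.8, -0.8, -1.2]
grip_width: 0.0161
gripper_force: 34.9
```

>>> {"fn": "arm_command", "kwargs": {"plan": [{"claw":1,"tx":-0.0062,"ty":0.0048,"tz":0,"ax":0,"ay":0,"az":0},{"claw":1,"tx":-0.0048,"ty":0.0062,"tz":0,"ax":0,"ay":0,"az":0},{"claw":1,"tx":-0.003,"ty":0.0072,"tz":0,"ax":0,"ay":0,"az":0},{"claw":1,"tx":-0.001,"ty":0.0078,"tz":0,"ax":0,"ay":0,"az":0},{"claw":1,"tx":0.001,"ty":0.0078,"tz":0,"ax":0,"ay":0,"az":0},{"claw":1,"tx":0.003,"ty":0.0072,"tz":0,"ax":0,"ay":0,"az":0},{"claw":1,"tx":0.0048,"ty":0.0062,"tz":0,"ax":0,"ay":0,"az":0},{"claw":1,"tx":0.0062,"ty":0.0048,"tz":0,"ax":0,"ay":0,"az":0},{"claw":1,"tx":0.0072,"ty":0.003,"tz":0,"ax":0,"ay":0,"az":0},{"claw":1,"tx":0.0078,"ty":0.001,"tz":0,"ax":0,"ay":0,"az":0}]}}

```text
clock: 7.33
tcp_pos: [0.4707, 0.0645, 0.2662]
orientation: [3.141, -0.0, -0.006]
contact_force: [-5.3, 3.0, 0.1]
grip_width: 0.0166
gripper_force: 35.3
```

>>> {"fn": "arm_command", "kwargs": {"plan": [{"claw":1,"tx":0.0078,"ty":-0.001,"tz":0,"ax":0,"ay":0,"az":0},{"claw":1,"tx":0.0072,"ty":-0.003,"tz":0,"ax":0,"ay":0,"az":0},{"claw":1,"tx":0.0062,"ty":-0.0048,"tz":0,"ax":0,"ay":0,"az":0},{"claw":1,"tx":0.0048,"ty":-0.0062,"tz":0,"ax":0,"ay":0,"az":0},{"claw":1,"tx":0.003,"ty":-0.0072,"tz":0,"ax":0,"ay":0,"az":0},{"claw":1,"tx":0.001,"ty":-0.0078,"tz":0,"ax":0,"ay":0,"az":0},{"claw":1,"tx":-0.001,"ty":-0.0078,"tz":0,"ax":0,"ay":0,"az":0},{"claw":1,"tx":-0.003,"ty":-0.0072,"tz":0,"ax":0,"ay":0,"az":0},{"claw":1,"tx":-0.0048,"ty":-0.0062,"tz":0,"ax":0,"ay":0,"az":0},{"claw":1,"tx":0,"ty":0,"tz":0,"ax":0,"ay":0,"az":0}]}}

```text
clock: 8.17
tcp_pos: [0.4903, 0.1175, 0.2662]
orientation: [3.141, 0.004, -0.004]
contact_force: [-4.1, -2.1, -0.1]
grip_width: 0.0166
gripper_force: 34.9
```

```bash
python3 - <<'E'
from h import *
im=snap("scene"); im2=snap("top"); o=r.get_obs(); print(o["tcp_pos"],o["contact_force"]); print(find("stirrer","scene"),find("bead_1_center","scene"),find("bead_1_center","top"))
a=cv2.resize(im[180:310,240:370,::-1],(500,500)); b=cv2.resize(im2[220:340,250:370,::-1],(300,300)); b=cv2.copyMakeBorder(b,0,200,0,0,0)
cv2.imwrite("pics/g3.png",np.hstack([a,b]))
E
```

```text
[0.49123891 0.1162466  0.26640524] [-3.25829315 -3.14482122 -1.66200616]
[([0.482, 0.119, 0.02], 0.88)] [([0.444, 0.281, -0.001], 0.5)] []
```

View pics/g3.png

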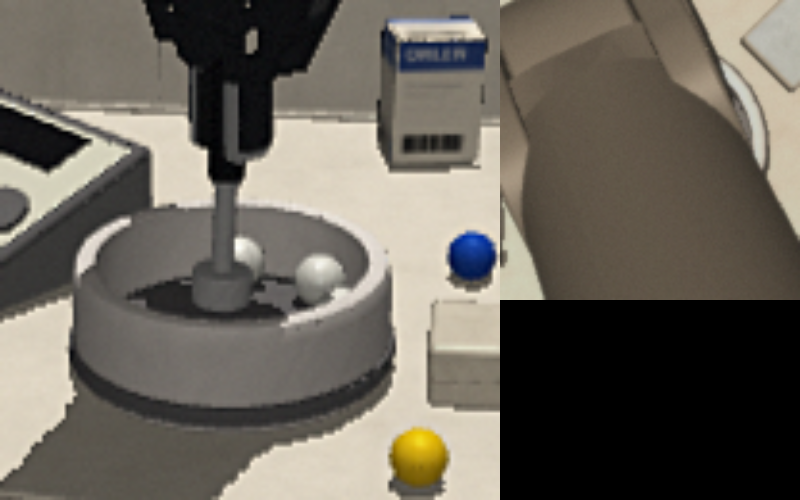

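The foot is at about angle 45° with two beads visible behind it and to its right; the near wall hides the rest. One more turn at a smaller radius will shift everything well.

>>> {"fn": "arm_command", "kwargs": {"plan": [{"claw":1,"tx":-0.0111,"ty":-0.0005,"tz":0,"ax":0,"ay":0,"az":0},{"claw":1,"tx":-0.0081,"ty":-0.0022,"tz":0,"ax":0,"ay":0,"az":0},{"claw":1,"tx":-0.0083,"ty":0.0007,"tz":0,"ax":0,"ay":0,"az":0},{"claw":1,"tx":-0.0076,"ty":0.0035,"tz":0,"ax":0,"ay":0,"az":0},{"claw":1,"tx":-0.0059,"ty":0.0059,"tz":0,"ax":0,"ay":0,"az":0},{"claw":1,"tx":-0.0035,"ty":0.0076,"tz":0,"ax":0,"ay":0,"az":0},{"claw":1,"tx":-0.0007,"ty":0.0083,"tz":0,"ax":0,"ay":0,"az":0},{"claw":1,"tx":0.0022,"ty":0.0081,"tz":0,"ax":0,"ay":0,"az":0},{"claw":1,"tx":0.0048,"ty":0.0068,"tz":0,"ax":0,"ay":0,"az":0},{"claw":1,"tx":0.0068,"ty":0.0048,"tz":0,"ax":0,"ay":0,"az":0}]}}

```text
clock: 9.25
tcp_pos: [0.462, 0.0725, 0.2673]
orientation: [-3.141, 0.001, -0.004]
contact_force: [1.2, 5.8, -0.5]
grip_width: 0.0159
gripper_force: 36.3
```

>>> {"fn": "arm_command", "kwargs": {"plan": [{"claw":1,"tx":0.0081,"ty":0.0022,"tz":0,"ax":0,"ay":0,"az":0},{"claw":1,"tx":0.0083,"ty":-0.0007,"tz":0,"ax":0,"ay":0,"az":0},{"claw":1,"tx":0.0076,"ty":-0.0035,"tz":0,"ax":0,"ay":0,"az":0},{"claw":1,"tx":0.0059,"ty":-0.0059,"tz":0,"ax":0,"ay":0,"az":0},{"claw":1,"tx":0.0035,"ty":-0.0076,"tz":0,"ax":0,"ay":0,"az":0},{"claw":1,"tx":0.0007,"ty":-0.0083,"tz":0,"ax":0,"ay":0,"az":0},{"claw":1,"tx":-0.0022,"ty":-0.0081,"tz":0,"ax":0,"ay":0,"az":0},{"claw":1,"tx":-0.0048,"ty":-0.0068,"tz":0,"ax":0,"ay":0,"az":0},{"claw":1,"tx":-0.0085,"ty":0.0085,"tz":0,"ax":0,"ay":0,"az":0},{"claw":1,"tx":-0.0085,"ty":0.0085,"tz":0,"ax":0,"ay":0,"az":0}]}}

```text
clock: 10.08
tcp_pos: [0.4697, 0.0955, 0.2666]
orientation: [3.141, 0.005, -0.001]
contact_force: [0.1, -1.2, -1.1]
grip_width: 0.016
gripper_force: 34.9
```

>>> {"fn": "arm_command", "kwargs": {"plan": [{"claw":1,"tx":0,"ty":0,"tz":0,"ax":0,"ay":0,"az":0},{"claw":1,"tx":0,"ty":0,"tz":-0.02,"ax":0,"ay":0,"az":0},{"claw":1,"tx":0,"ty":0,"tz":-0.02,"ax":0,"ay":0,"az":0},{"claw":1,"tx":0,"ty":0,"tz":-0.02,"ax":0,"ay":0,"az":0},{"claw":1,"tx":0.024,"ty":-0.017,"tz":0,"ax":0,"ay":0,"az":0},{"claw":1,"tx":0.026,"ty":-0.018,"tz":0,"ax":0,"ay":0,"az":0},{"claw":1,"tx":0.026,"ty":-0.018,"tz":0,"ax":0,"ay":0,"az":0},{"claw":1,"tx":0.026,"ty":-0.018,"tz":0,"ax":0,"ay":0,"az":0},{"claw":1,"tx":0.022,"ty":-0.0155,"tz":0,"ax":0,"ay":0,"az":0},{"claw":1,"tx":0,"ty":0,"tz":0,"ax":0,"ay":0,"az":0}]}}

```text
clock: 10.92
tcp_pos: [0.5978, 0.1841, 0.3269]
orientation: [-3.139, -0.002, -0.005]
contact_force: [0.3, 0.7, -0.8]
grip_width: 0.016
gripper_force: 34.9
```

```bash
python3 - <<'E'
from h import *
im=snap("scene"); im2=snap("top"); o=r.get_obs(); print(o["tcp_pos"],o["contact_force"]); print(find("stirrer","scene"),find("bead_1_center","scene"),find("bead_1_center","top"))
a=cv2.resize(im[120:310,240:390,::-1],(400,506)); b=cv2.resize(im2[220:340,250:370,::-1],(400,400)); b=cv2.copyMakeBorder(b,0,106,0,0,0)
cv2.imwrite("pics/g4.png",np.hstack([a,b]))
E
```

```text
[0.59496985 0.18120192 0.32617567] [-0.03873231 -1.21564656 -1.39416024]
[([0.595, 0.184, 0.081], 0.65)] [] []
```

View pics/g4.png

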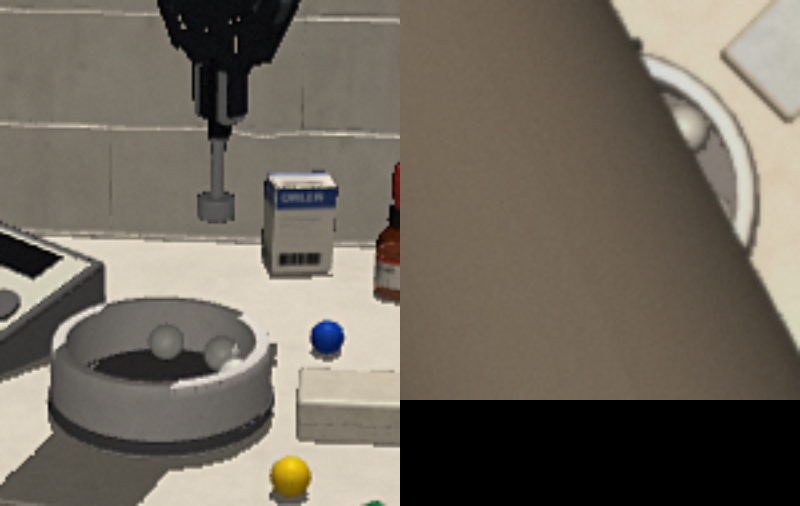

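Top view is blocked by the arm; two or three beads are seen in the scene view. I'll swing right to uncover the well.

>>> {"fn": "arm_command", "kwargs": {"plan": [{"claw":1,"tx":-0.002,"ty":0.02,"tz":0,"ax":0,"ay":0,"az":0},{"claw":1,"tx":-0.004,"ty":0.035,"tz":0,"ax":0,"ay":0,"az":0},{"claw":1,"tx":-0.004,"ty":0.035,"tz":0,"ax":0,"ay":0,"az":0},{"claw":1,"tx":-0.004,"ty":0.035,"tz":0,"ax":0,"ay":0,"az":0},{"claw":1,"tx":-0.004,"ty":0.035,"tz":0,"ax":0,"ay":0,"az":0},{"claw":1,"tx":-0.004,"ty":0.035,"tz":0,"ax":0,"ay":0,"az":0},{"claw":1,"tx":-0.004,"ty":0.035,"tz":0,"ax":0,"ay":0,"az":0},{"claw":1,"tx":-0.004,"ty":0.035,"tz":0,"ax":0,"ay":0,"az":0},{"claw":1,"tx":-0.002,"ty":0.02,"tz":0,"ax":0,"ay":0,"az":0},{"claw":1,"tx":0,"ty":0,"tz":0,"ax":0,"ay":0,"az":0}]}}

```text
clock: 12.0
tcp_pos: [0.5608, -0.1105, 0.327]
orientation: [3.138, -0.015, -0.001]
contact_force: [-0.5, 0.5, -1.2]
grip_width: 0.0158
gripper_force: 34.9
```

```bash
python3 - <<'E'
from h import *
im2=snap("top"); o=r.get_obs(); print(o["tcp_pos"],o["clock"])
cv2.imwrite("pics/g5.png",cv2.resize(im2[210:350,240:380,::-1],(560,560)))
E
```

```text
[ 0.561366   -0.10739829  0.32697144] 12.05
```

View pics/g5.png

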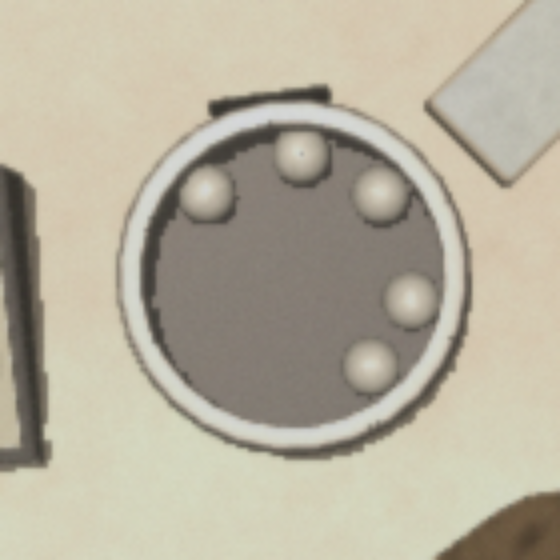

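All five beads (crop px (206,193), (302,156), (381,194), (411,300), (371,366)) lie at least 15 mm from every original bead position, so step 1 holds. Now I return the stirrer to its spot.

>>> {"fn": "arm_command", "kwargs": {"plan": [{"claw":1,"tx":0.002,"ty":-0.02,"tz":0,"ax":0,"ay":0,"az":0},{"claw":1,"tx":0.004,"ty":-0.035,"tz":0,"ax":0,"ay":0,"az":0},{"claw":1,"tx":0.004,"ty":-0.035,"tz":0,"ax":0,"ay":0,"az":0},{"claw":1,"tx":0.004,"ty":-0.035,"tz":0,"ax":0,"ay":0,"az":0},{"claw":1,"tx":0.004,"ty":-0.035,"tz":0,"ax":0,"ay":0,"az":0},{"claw":1,"tx":0.004,"ty":-0.035,"tz":0,"ax":0,"ay":0,"az":0},{"claw":1,"tx":0.004,"ty":-0.035,"tz":0,"ax":0,"ay":0,"az":0},{"claw":1,"tx":0.004,"ty":-0.035,"tz":0,"ax":0,"ay":0,"az":0},{"claw":1,"tx":0.002,"ty":-0.02,"tz":0,"ax":0,"ay":0,"az":0},{"claw":1,"tx":0,"ty":0,"tz":0.03,"ax":0,"ay":0,"az":0}]}}

```text
clock: 12.88
tcp_pos: [0.5955, 0.1905, 0.3023]
orientation: [-3.133, -0.015, -0.016]
contact_force: [1.0, 0.8, -1.0]
grip_width: 0.0161
gripper_force: 35.1
```

>>> {"fn": "arm_command", "kwargs": {"plan": [{"claw":1,"tx":0,"ty":0,"tz":0.03,"ax":0,"ay":0,"az":0},{"claw":1,"tx":0,"ty":0,"tz":0.01,"ax":0,"ay":0,"az":0},{"claw":1,"tx":0,"ty":0,"tz":0,"ax":0,"ay":0,"az":0},{"claw":1,"tx":0,"ty":0,"tz":0.003,"ax":0,"ay":0,"az":0},{"claw":1,"tx":0,"ty":0,"tz":0.002,"ax":0,"ay":0,"az":0},{"claw":1,"tx":0,"ty":0,"tz":0.002,"ax":0,"ay":0,"az":0},{"claw":1,"tx":0,"ty":0,"tz":0.001,"ax":0,"ay":0,"az":0},{"claw":1,"tx":0,"ty":0,"tz":0.001,"ax":0,"ay":0,"az":0},{"claw":1,"tx":0,"ty":0,"tz":0,"ax":0,"ay":0,"az":0},{"claw":1,"tx":0,"ty":0,"tz":0,"ax":0,"ay":0,"az":0}]}}

```text
clock: 13.72
tcp_pos: [0.595, 0.1815, 0.248]
orientation: [-3.141, -0.0, -0.001]
contact_force: [0.8, -0.0, -2.1]
grip_width: 0.0159
gripper_force: 35.0
```

```bash
python3 - <<'E'
from h import *
im=snap("scene"); o=r.get_obs(); print(o["tcp_pos"],o["contact_force"],o["clock"]); print(find("stirrer","scene"))
cv2.imwrite("pics/g6.png",cv2.resize(im[130:270,250:390,::-1],(560,560)))
E
```

```text
[0.59499498 0.18152064 0.24796992] [ 0.04146354 -0.98924022 -1.62530134] 13.7667
[([0.591, 0.182, 0.002], 0.74)]
```

View pics/g6.png

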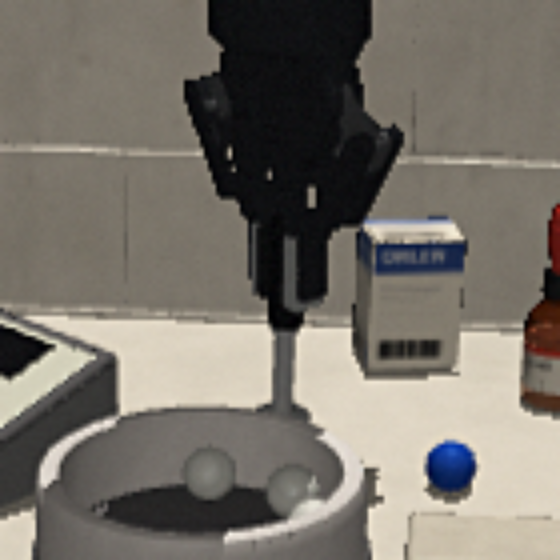

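The stirrer hangs upright over its old spot, barely off the desk. I'll lower it the last millimetres until it touches.

>>> {"fn": "arm_command", "kwargs": {"plan": [{"claw":1,"tx":0,"ty":0,"tz":0.0005,"ax":0,"ay":0,"az":0},{"claw":1,"tx":0,"ty":0,"tz":0.0005,"ax":0,"ay":0,"az":0},{"claw":1,"tx":0,"ty":0,"tz":0,"ax":0,"ay":0,"az":0},{"claw":1,"tx":0,"ty":0,"tz":0.0005,"ax":0,"ay":0,"az":0},{"claw":1,"tx":0,"ty":0,"tz":0,"ax":0,"ay":0,"az":0},{"claw":1,"tx":0,"ty":0,"tz":0,"ax":0,"ay":0,"az":0},{"claw":1,"tx":0,"ty":0,"tz":0,"ax":0,"ay":0,"az":0},{"claw":1,"tx":0,"ty":0,"tz":0,"ax":0,"ay":0,"az":0},{"claw":1,"tx":0,"ty":0,"tz":0,"ax":0,"ay":0,"az":0},{"claw":1,"tx":0,"ty":0,"tz":0,"ax":0,"ay":0,"az":0}]}}

```text
clock: 14.65
tcp_pos: [0.5952, 0.1817, 0.2473]
orientation: [-3.141, -0.0, -0.002]
contact_force: [-1.8, -0.4, 7.9]
grip_width: 0.0161
gripper_force: 35.9
```

Contact (about 8 N). I'll release slowly, then rise.

>>> {"fn": "arm_command", "kwargs": {"plan": [{"claw":0.78,"tx":0,"ty":0,"tz":-0.0005,"ax":0,"ay":0,"az":0},{"claw":0.7,"tx":0,"ty":0,"tz":0,"ax":0,"ay":0,"az":0},{"claw":0.5,"tx":0,"ty":0,"tz":0,"ax":0,"ay":0,"az":0},{"claw":0.2,"tx":0,"ty":0,"tz":0,"ax":0,"ay":0,"az":0},{"claw":0,"tx":0,"ty":0,"tz":0,"ax":0,"ay":0,"az":0},{"claw":0,"tx":0,"ty":0,"tz":0,"ax":0,"ay":0,"az":0},{"claw":0,"tx":0,"ty":0,"tz":0,"ax":0,"ay":0,"az":0},{"claw":0,"tx":0,"ty":0,"tz":0,"ax":0,"ay":0,"az":0},{"claw":0,"tx":0,"ty":0,"tz":0,"ax":0,"ay":0,"az":0},{"claw":0,"tx":0,"ty":0,"tz":0,"ax":0,"ay":0,"az":0}]}}

```text
clock: 15.48
tcp_pos: [0.5949, 0.1815, 0.2467]
orientation: [-3.142, -0.001, -0.0]
contact_force: [0.5, -0.0, -0.1]
grip_width: 0.0856
gripper_force: 0.0
```

>>> {"fn": "arm_command", "kwargs": {"plan": [{"claw":0,"tx":0,"ty":0,"tz":-0.01,"ax":0,"ay":0,"az":0},{"claw":0,"tx":0,"ty":0,"tz":-0.02,"ax":0,"ay":0,"az":0},{"claw":0,"tx":0,"ty":0,"tz":-0.03,"ax":0,"ay":0,"az":0},{"claw":0,"tx":0,"ty":0,"tz":-0.03,"ax":0,"ay":0,"az":0},{"claw":0,"tx":0,"ty":0,"tz":0,"ax":0,"ay":0,"az":0},{"claw":0,"tx":-0.02,"ty":0,"tz":0,"ax":0,"ay":0,"az":0},{"claw":0,"tx":-0.03,"ty":-0.005,"tz":0,"ax":0,"ay":0,"az":0},{"claw":0,"tx":-0.03,"ty":-0.01,"tz":0,"ax":0,"ay":0,"az":0},{"claw":0.3,"tx":-0.03,"ty":-0.015,"tz":0,"ax":0,"ay":0,"az":0},{"claw":1,"tx":0,"ty":0,"tz":0,"ax":0,"ay":0,"az":0}]}}

```text
clock: 16.32
tcp_pos: [0.4797, 0.2146, 0.3372]
orientation: [-3.141, -0.011, 0.005]
contact_force: [-0.3, 0.2, -1.1]
grip_width: 0.064
gripper_force: 0.0
```

```bash
python3 - <<'E'
from h import *
im=snap("scene"); o=r.get_obs(); print(o["tcp_pos"],o["clock"],o["contact_force"],o["joints"].round(2)); print(find("stirrer","scene"),find("key_spot","scene"))
yaw=np.radians(5.7); Rc=R.from_euler("z",yaw); n=Rc.apply([-.2955,0,.9553]); k=np.array([.4355,.231,.0365])
print("n",n)
for d in (.02,.0075): print(d,(k+n*(.173+d)).round(4))
print("T",(R.from_euler("z",yaw)*R.from_euler("x",180,degrees=True)*R.from_euler("y",17.19,degrees=True)).as_matrix().round(3))
cv2.imwrite("pics/g7.png",cv2.resize(im[110:310,170:380,::-1],(630,600)))
E
```

```text
[0.48227226 0.21336045 0.33747146] 16.3667 [ 0.90011425 -1.36579528  0.81231404] [-0.38  0.32 -0.19  1.96  0.08  0.86 -2.17]
[([0.59, 0.18, 0.0], 0.75)] [([0.436, 0.233, 0.035], 0.88)]
n [-0.29403892 -0.02934899  0.9553    ]
0.02 [0.3788 0.2253 0.2209]
0.0075 [0.3824 0.2257 0.2089]
T [[ 0.951  0.099  0.294]
 [ 0.095 -0.995  0.029]
 [ 0.296  0.    -0.955]]
```

View pics/g7.png

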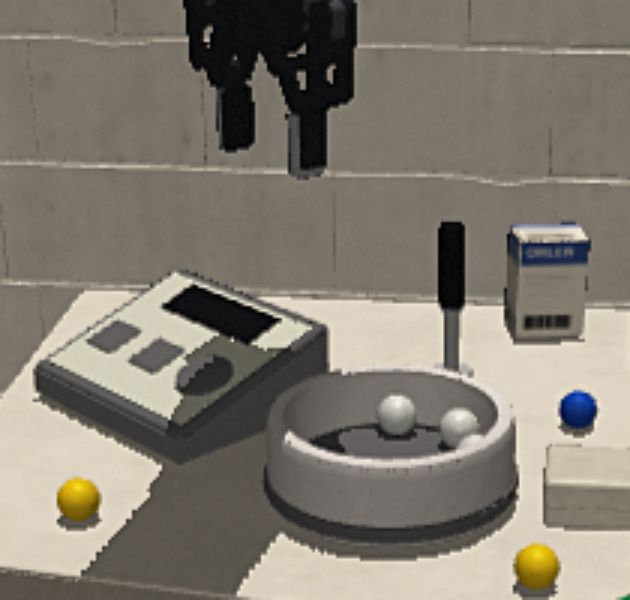

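The stirrer stands upright at crop px (452,300), the beads are in the well and the round key is at crop px (205,373). Next I tilt the closed gripper and move over the key.

>>> {"fn": "arm_command", "kwargs": {"plan": [{"claw":1,"tx":0,"ty":0,"tz":0,"ax":0,"ay":0,"az":-5.7},{"claw":1,"tx":0,"ty":0,"tz":0,"ax":0,"ay":5.73,"az":0},{"claw":1,"tx":0,"ty":0,"tz":0,"ax":0,"ay":5.73,"az":0},{"claw":1,"tx":0,"ty":0,"tz":0,"ax":0,"ay":5.73,"az":0},{"claw":1,"tx":-0.0264,"ty":-0.0044,"tz":0.0112,"ax":0,"ay":0,"az":0},{"claw":1,"tx":-0.0264,"ty":-0.0044,"tz":0.0112,"ax":0,"ay":0,"az":0},{"claw":1,"tx":-0.0264,"ty":-0.0044,"tz":0.0112,"ax":0,"ay":0,"az":0},{"claw":1,"tx":-0.0264,"ty":-0.0044,"tz":0.0112,"ax":0,"ay":0,"az":0},{"claw":1,"tx":-0.0264,"ty":-0.0044,"tz":0.0112,"ax":0,"ay":0,"az":0},{"claw":1,"tx":0,"ty":0,"tz":0,"ax":0,"ay":0,"az":0}]}}

```text
clock: 17.3
tcp_pos: [0.3703, 0.222, 0.2414]
orientation: [-3.092, -0.16, -0.459]
contact_force: [-1.2, -0.8, -0.2]
grip_width: 0.0
gripper_force: 0.0
```

```bash
cat > k.py <<'E'
from h import *
o=r.get_obs(); M=Rm(o["orientation"]).as_matrix(); p=o["tcp_pos"]
k=np.array([.4355,.231,.0365]); Rc=R.from_euler("z",5.7,degrees=True); n=Rc.apply([-.2955,0,.9553])
tip=p+M[:,2]*.173
print("clock",o["clock"],"tcp",p.round(4),"tilt err deg",np.degrees(np.arccos(-M[:,2]@n)).round(2),"ytool",M[:,1].round(3))
print("tip-key in console frame mm",(R.from_euler("y",17.19,degrees=True).inv()*Rc.inv()).apply(tip-k).round(4)*1000 if 0 else "", "height",round((tip-k)@n*1e3,1),"shift needed tool mm",(M.T@(k-tip)*1e3).round(1))
print("F along n",round(o["contact_force"]@n,2),"F",o["contact_force"].round(1),"w",o["grip_width"],o["joints"].round(2))
E
python3 k.py
```

```text
clock 17.3 tcp [0.3703 0.222  0.2414] tilt err deg 0.62 ytool [ 0.102 -0.995  0.004]
tip-key in console frame mm  height 42.1 shift needed tool mm [ 3.4 -3.  42.1]
F along n 0.16 F [-1.2 -0.8 -0.2] w 3.456262467698513e-05 [-0.75  0.3  -0.    2.34  0.61  0.31 -2.79]
```

>>> {"fn": "arm_command", "kwargs": {"plan": [{"claw":1,"tx":0.0015,"ty":-0.0015,"tz":0.005,"ax":0,"ay":0,"az":0},{"claw":1,"tx":0.0015,"ty":-0.0015,"tz":0.006,"ax":0,"ay":0,"az":0},{"claw":1,"tx":0,"ty":0,"tz":0.006,"ax":0,"ay":0,"az":0},{"claw":1,"tx":0,"ty":0,"tz":0.006,"ax":0,"ay":0,"az":0},{"claw":1,"tx":0,"ty":0,"tz":0.004,"ax":0,"ay":0,"az":0},{"claw":1,"tx":0,"ty":0,"tz":0,"ax":0,"ay":0,"az":0},{"claw":1,"tx":0,"ty":0,"tz":0,"ax":0,"ay":0,"az":0},{"claw":1,"tx":0,"ty":0,"tz":0,"ax":0,"ay":0,"az":0},{"claw":1,"tx":0,"ty":0,"tz":0,"ax":0,"ay":0,"az":0},{"claw":1,"tx":0,"ty":0,"tz":0,"ax":0,"ay":0,"az":0}]}}

```text
clock: 18.13
tcp_pos: [0.3842, 0.2266, 0.2195]
orientation: [-3.087, -0.154, -0.467]
contact_force: [-1.4, -0.3, -0.8]
grip_width: 0.0004
gripper_force: 0.0
```

```bash
python3 k.py
```

```text
clock 18.1333 tcp [0.3842 0.2266 0.2195] tilt err deg 0.52 ytool [ 0.1   -0.995 -0.   ]
tip-key in console frame mm  height 17.1 shift needed tool mm [-5.   0.8 17.1]
F along n -0.36 F [-1.4 -0.3 -0.8] w 0.0003643563490483117 [-0.78  0.37  0.05  2.33  0.67  0.25 -2.84]
```

>>> {"fn": "arm_command", "kwargs": {"plan": [{"claw":1,"tx":-0.002,"ty":0.0005,"tz":0.003,"ax":0,"ay":0,"az":0},{"claw":1,"tx":-0.002,"ty":0,"tz":0.003,"ax":0,"ay":0,"az":0},{"claw":1,"tx":0,"ty":0,"tz":0.001,"ax":0,"ay":0,"az":0},{"claw":1,"tx":0,"ty":0,"tz":0,"ax":0,"ay":0,"az":0},{"claw":1,"tx":0,"ty":0,"tz":0,"ax":0,"ay":0,"az":0},{"claw":1,"tx":0,"ty":0,"tz":0,"ax":0,"ay":0,"az":0},{"claw":1,"tx":0,"ty":0,"tz":0,"ax":0,"ay":0,"az":0},{"claw":1,"tx":0,"ty":0,"tz":0,"ax":0,"ay":0,"az":0},{"claw":1,"tx":0,"ty":0,"tz":0,"ax":0,"ay":0,"az":0},{"claw":1,"tx":0,"ty":0,"tz":0,"ax":0,"ay":0,"az":0}]}}

```text
clock: 18.97
tcp_pos: [0.3825, 0.2259, 0.2115]
orientation: [-3.088, -0.154, -0.467]
contact_force: [-0.3, -0.5, -0.1]
grip_width: 0.0001
gripper_force: 0.0
```

```bash
python3 k.py
```

```text
clock 18.9667 tcp [0.3825 0.2259 0.2115] tilt err deg 0.52 ytool [ 0.1   -0.995 -0.   ]
tip-key in console frame mm  height 9.9 shift needed tool mm [-0.9  0.2  9.9]
F along n -0.02 F [-0.3 -0.5 -0.1] w 0.0001425067835215097 [-0.81  0.39  0.08  2.34  0.7   0.23 -2.87]
```

>>> {"fn": "arm_command", "kwargs": {"plan": [{"claw":1,"tx":0,"ty":0,"tz":0.0005,"ax":0,"ay":0,"az":0},{"claw":1,"tx":0,"ty":0,"tz":0.0005,"ax":0,"ay":0,"az":0},{"claw":1,"tx":0,"ty":0,"tz":0.0005,"ax":0,"ay":0,"az":0},{"claw":1,"tx":0,"ty":0,"tz":0,"ax":0,"ay":0,"az":0},{"claw":1,"tx":0,"ty":0,"tz":0,"ax":0,"ay":0,"az":0},{"claw":1,"tx":0,"ty":0,"tz":0,"ax":0,"ay":0,"az":0},{"claw":1,"tx":0,"ty":0,"tz":0,"ax":0,"ay":0,"az":0},{"claw":1,"tx":0,"ty":0,"tz":0,"ax":0,"ay":0,"az":0},{"claw":1,"tx":0,"ty":0,"tz":0,"ax":0,"ay":0,"az":0},{"claw":1,"tx":0,"ty":0,"tz":0,"ax":0,"ay":0,"az":0}]}}

```text
clock: 19.8
tcp_pos: [0.3829, 0.2259, 0.21]
orientation: [-3.088, -0.154, -0.467]
contact_force: [-0.2, -0.4, 0.0]
grip_width: -0.0004
gripper_force: 0.0
```

>>> {"fn": "arm_command", "kwargs": {"plan": [{"claw":1,"tx":0,"ty":0,"tz":0.0005,"ax":0,"ay":0,"az":0},{"claw":1,"tx":0,"ty":0,"tz":0.0005,"ax":0,"ay":0,"az":0},{"claw":1,"tx":0,"ty":0,"tz":0.0002,"ax":0,"ay":0,"az":0},{"claw":1,"tx":0,"ty":0,"tz":0,"ax":0,"ay":0,"az":0},{"claw":1,"tx":0,"ty":0,"tz":0,"ax":0,"ay":0,"az":0},{"claw":1,"tx":0,"ty":0,"tz":0,"ax":0,"ay":0,"az":0},{"claw":1,"tx":0,"ty":0,"tz":0,"ax":0,"ay":0,"az":0},{"claw":1,"tx":0,"ty":0,"tz":0,"ax":0,"ay":0,"az":0},{"claw":1,"tx":0,"ty":0,"tz":0,"ax":0,"ay":0,"az":0},{"claw":1,"tx":0,"ty":0,"tz":0,"ax":0,"ay":0,"az":0}]}}

```text
clock: 20.63
tcp_pos: [0.3833, 0.2259, 0.2088]
orientation: [-3.088, -0.154, -0.467]
contact_force: [-0.4, 0.6, -0.2]
grip_width: -0.0001
gripper_force: 0.0
```

>>> {"fn": "arm_command", "kwargs": {"plan": [{"claw":1,"tx":-0.0005,"ty":0,"tz":0.0005,"ax":0,"ay":0,"az":0},{"claw":1,"tx":0,"ty":0,"tz":0.0005,"ax":0,"ay":0,"az":0},{"claw":1,"tx":0,"ty":0,"tz":0.0002,"ax":0,"ay":0,"az":0},{"claw":1,"tx":0,"ty":0,"tz":0,"ax":0,"ay":0,"az":0},{"claw":1,"tx":0,"ty":0,"tz":0,"ax":0,"ay":0,"az":0},{"claw":1,"tx":0,"ty":0,"tz":0,"ax":0,"ay":0,"az":0},{"claw":1,"tx":0,"ty":0,"tz":0,"ax":0,"ay":0,"az":0},{"claw":1,"tx":0,"ty":0,"tz":0,"ax":0,"ay":0,"az":0},{"claw":1,"tx":0,"ty":0,"tz":0,"ax":0,"ay":0,"az":0},{"claw":1,"tx":0,"ty":0,"tz":0,"ax":0,"ay":0,"az":0}]}}

```text
clock: 21.47
tcp_pos: [0.3832, 0.2259, 0.2075]
orientation: [-3.088, -0.154, -0.467]
contact_force: [0.1, -1.1, 0.1]
grip_width: 0.0
gripper_force: 0.0
```

>>> {"fn": "arm_command", "kwargs": {"plan": [{"claw":1,"tx":0,"ty":0,"tz":0.0005,"ax":0,"ay":0,"az":0},{"claw":1,"tx":0,"ty":0,"tz":0.0005,"ax":0,"ay":0,"az":0},{"claw":1,"tx":0,"ty":0,"tz":0.0002,"ax":0,"ay":0,"az":0},{"claw":1,"tx":0,"ty":0,"tz":0,"ax":0,"ay":0,"az":0},{"claw":1,"tx":0,"ty":0,"tz":0,"ax":0,"ay":0,"az":0},{"claw":1,"tx":0,"ty":0,"tz":0,"ax":0,"ay":0,"az":0},{"claw":1,"tx":0,"ty":0,"tz":0,"ax":0,"ay":0,"az":0},{"claw":1,"tx":0,"ty":0,"tz":0,"ax":0,"ay":0,"az":0},{"claw":1,"tx":0,"ty":0,"tz":0,"ax":0,"ay":0,"az":0},{"claw":1,"tx":0,"ty":0,"tz":0,"ax":0,"ay":0,"az":0}]}}

```text
clock: 22.3
tcp_pos: [0.3834, 0.226, 0.2066]
orientation: [-3.088, -0.154, -0.467]
contact_force: [-3.5, -1.5, 7.3]
grip_width: -0.0001
gripper_force: 3.9
```

>>> {"fn": "arm_command", "kwargs": {"plan": [{"claw":1,"tx":0,"ty":0,"tz":0.0003,"ax":0,"ay":0,"az":0},{"claw":1,"tx":0,"ty":0,"tz":0.0002,"ax":0,"ay":0,"az":0},{"claw":1,"tx":0,"ty":0,"tz":0,"ax":0,"ay":0,"az":0},{"claw":1,"tx":0,"ty":0,"tz":0,"ax":0,"ay":0,"az":0},{"claw":1,"tx":0,"ty":0,"tz":0,"ax":0,"ay":0,"az":0},{"claw":1,"tx":0,"ty":0,"tz":0,"ax":0,"ay":0,"az":0},{"claw":1,"tx":0,"ty":0,"tz":0,"ax":0,"ay":0,"az":0},{"claw":1,"tx":0,"ty":0,"tz":0,"ax":0,"ay":0,"az":0},{"claw":1,"tx":0,"ty":0,"tz":0,"ax":0,"ay":0,"az":0},{"claw":1,"tx":0,"ty":0,"tz":0,"ax":0,"ay":0,"az":0}]}}

```text
clock: 23.13
tcp_pos: [0.3835, 0.226, 0.2063]
orientation: [-3.088, -0.154, -0.467]
contact_force: [-4.0, -1.4, 10.0]
grip_width: -0.0
gripper_force: 5.5
```

>>> {"fn": "arm_command", "kwargs": {"plan": [{"claw":1,"tx":0,"ty":0,"tz":0.0002,"ax":0,"ay":0,"az":0},{"claw":1,"tx":0,"ty":0,"tz":0,"ax":0,"ay":0,"az":0},{"claw":1,"tx":0,"ty":0,"tz":0,"ax":0,"ay":0,"az":0},{"claw":1,"tx":0,"ty":0,"tz":0,"ax":0,"ay":0,"az":0},{"claw":1,"tx":0,"ty":0,"tz":0,"ax":0,"ay":0,"az":0},{"claw":1,"tx":0,"ty":0,"tz":0,"ax":0,"ay":0,"az":0},{"claw":1,"tx":0,"ty":0,"tz":0,"ax":0,"ay":0,"az":0},{"claw":1,"tx":0,"ty":0,"tz":0,"ax":0,"ay":0,"az":0},{"claw":1,"tx":0,"ty":0,"tz":0,"ax":0,"ay":0,"az":0},{"claw":1,"tx":0,"ty":0,"tz":0,"ax":0,"ay":0,"az":0}]}}

```text
clock: 23.97
tcp_pos: [0.3836, 0.226, 0.2062]
orientation: [-3.088, -0.154, -0.467]
contact_force: [-5.6, -2.4, 10.9]
grip_width: 0.0001
gripper_force: 6.1
```

>>> {"fn": "arm_command", "kwargs": {"plan": [{"claw":1,"tx":0,"ty":0,"tz":0,"ax":0,"ay":0,"az":0},{"claw":1,"tx":0,"ty":0,"tz":0,"ax":0,"ay":0,"az":0},{"claw":1,"tx":0,"ty":0,"tz":0,"ax":0,"ay":0,"az":0},{"claw":1,"tx":0,"ty":0,"tz":0,"ax":0,"ay":0,"az":0},{"claw":1,"tx":0,"ty":0,"tz":0,"ax":0,"ay":0,"az":0},{"claw":1,"tx":0,"ty":0,"tz":0,"ax":0,"ay":0,"az":0},{"claw":1,"tx":0,"ty":0,"tz":0,"ax":0,"ay":0,"az":0},{"claw":1,"tx":0,"ty":0,"tz":0,"ax":0,"ay":0,"az":0},{"claw":1,"tx":0,"ty":0,"tz":0,"ax":0,"ay":0,"az":0},{"claw":1,"tx":0,"ty":0,"tz":0,"ax":0,"ay":0,"az":0}]}}

```text
clock: 24.8
tcp_pos: [0.3836, 0.226, 0.2061]
orientation: [-3.088, -0.154, -0.467]
contact_force: [-5.6, -2.2, 11.4]
grip_width: -0.0001
gripper_force: 6.1
```

The key held about 12 N for over a second. Now I retract along the face normal.

>>> {"fn": "arm_command", "kwargs": {"plan": [{"claw":1,"tx":0,"ty":0,"tz":-0.003,"ax":0,"ay":0,"az":0},{"claw":1,"tx":0,"ty":0,"tz":-0.01,"ax":0,"ay":0,"az":0},{"claw":1,"tx":0,"ty":0,"tz":-0.01,"ax":0,"ay":0,"az":0},{"claw":1,"tx":0,"ty":0,"tz":-0.01,"ax":0,"ay":0,"az":0},{"claw":1,"tx":0,"ty":0,"tz":-0.01,"ax":0,"ay":0,"az":0},{"claw":1,"tx":0,"ty":0,"tz":0,"ax":0,"ay":0,"az":0},{"claw":1,"tx":0,"ty":0,"tz":0,"ax":0,"ay":0,"az":0},{"claw":1,"tx":0,"ty":0,"tz":0,"ax":0,"ay":0,"az":0},{"claw":1,"tx":0,"ty":0,"tz":0,"ax":0,"ay":0,"az":0},{"claw":1,"tx":0,"ty":0,"tz":0,"ax":0,"ay":0,"az":0}]}}

```text
clock: 25.63
tcp_pos: [0.3711, 0.2247, 0.2463]
orientation: [-3.089, -0.154, -0.466]
contact_force: [0.0, 0.2, -0.2]
grip_width: -0.0002
gripper_force: 0.0
```

```bash
python3 k.py; python3 - <<'E'
from h import *
snap("scene"); print(find("stirrer","scene")); print(r.hand_in())
E
```

```text
clock 25.6333 tcp [0.3711 0.2247 0.2463] tilt err deg 0.52 ytool [ 0.1   -0.995  0.001]
tip-key in console frame mm  height 46.5 shift needed tool mm [ 0.  -0.  46.5]
F along n -0.17 F [ 0.   0.2 -0.2] w -0.00017333156385216988 [-0.75  0.3  -0.01  2.34  0.61  0.33 -2.78]
[([0.591, 0.185, 0.0], 0.8)]
the job is handed in; nothing more can be done
None
```

The job is handed in, with no verdict returned: all five beads ended at least 15 mm from every starting bead position and in the well, the stirrer was put back upright on the desk and released, and the round key was held at about 12 N for over a second, then released.

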